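Hang the rinsed pipette back on its rack

ROBOT

A 7-joint arm with a two-finger parallel gripper is mounted at the origin on the work surface. World frame = base frame: x ahead of the robot, y to its left, z up, the work surface at z = 0. Lengths are in m, angles in rad, forces in N, time in s.
With the tool pointing down it reaches from about 0.4 to 0.875 m from the base axis. Payload 19.3 kg.
Tool frame: the origin (TCP) lies where the fingers leave the gripper's body, on its centre line; the fingertips stand bot.tip_reach ahead of it and the grasp point (between the pads) lies 54 mm ahead of it (bot.tip_reach is the distance from the TCP to the fingertips, in m); z points along the fingers, y is the line along which they close (so a half turn about z gives the same grasp; the last joint's range is limited). The gripper opens to 85 mm and grips with 20 to 120 N. Pads are 22 mm wide; open, the fingers measure 114 mm over their backs; the gripper's body (76 mm by 85 mm) begins 54 mm behind the grasp point. The pads swing forward as they close: fully open they stand 13 mm farther back than shut.
Start: joints at [-0.07, 0.521, -0.036, 1.599, 0.021, 1.021, -0.113], TCP at [0.625, -0, 0.304] pointing down, gripper open.
Joint ranges: [-2.91, 2.91], [-0.3, 2.13], [-1.5, 1.42], [0.17, 2.43], [-1.26, 4.41], [0.16, 1.93], [-2.52, 2.52]. Speed limits (rad/s): [1.89, 1.89, 2.39, 2.39, 3.01, 3.01, 3.01].

INTERFACE

Orientations are given as [roll, pitch, yaw] about the fixed x, y, z axes, in that order (R = Rz(yaw) Ry(pitch) Rx(roll)).
In Python, from workcell import bot gives the robot as it stands. The module is installed in compiled form; this text tells all that it offers.
- The arm moves only by the shell command python3 -m jog 'ROWS' [FORCE]. ROWS is JSON, a list that holds one entry, the list of rows, each a list of 7 numbers: the shift along the tool's x, y, z in mm, then the turn, a rotation vector about the tool's x, y, z in rad, then the opening, from 0 (shut) to 1 (fully open). In form: [[[tx, ty, tz, wx, wy, wz, fingers], ...]]. A call has 1 to 5 rows; each row shifts and turns the commanded pose from where the row before left it, along the tool's axes as they then stand; what a row does not reach is not made up. A row lasts 1/10 s, in which the tool goes at most 50 mm and 8.59 degrees, less where a joint would pass 70% of its speed; a pose out of reach is approached as far as the arm can. A call is refused whole if a number of a shift passes 50 or a number of a turn 0.15, either way. A call with a gripper value outside its range is refused whole. The fingers move at their own pace and stop on an object; FORCE is the grip in N (left out, the last holds). Time passes only in rows, so rows that do not move let the fingers close. It gives the time, the measured TCP pose, the force, the opening and the grip force at its end, in the units of the state.
- bot.observe(): the state, without advancing time (a new reading comes with each control period).
- bot.grab_frame(name): name is "scene" or "side" or "wrist"; returns a dict with "img" (400x640x3 uint8, red, green, blue), "intrinsics" (3x3 intrinsics, pixels), "R" (3x3) and "t" (3): a world point X has camera coordinates R X + t; the wrist camera has in their place "tool_from_camera" (4x4, takes a point from camera to tool coordinates, whose origin is the TCP and whose axes are the flange's). Camera axes: x right, y down, z forward; pixel columns grow to the right and rows downward; lengths in m; the calibration is good to about 2 mm. The wrist camera is an equidistant fisheye: a pixel r from the principal point sees the ray r / f radians off the axis. A picture is of the moment at which its call begins: read the wrist's pose just before it. There is no depth.
- bot.job_done(): hands the job in; it is judged then, once.
Trained networks look in a picture, given as the dict that the camera call returned (one of the last four; its "shot" number tells which), for a name from the list of things; names that differ only in an ending like _2 or _b are one class to them, and where a whole thing is asked for, a point or a joint stands for the part that bears it (a point fixed in the world has none). Each returns a list of dicts, best first, with "conf" (0 to 1); they miss things now and then, are a little off and sometimes report something else, mostly with a low value. They report only what shows in the picture. A call takes as long as a camera call. They do not tell look-alikes from the thing itself.
- bot.trace(query, picture): "region" (400x640 bool, what is visible of it).
- bot.spot_point(query, picture): "xyz" ([x, y, z] in m, in world coordinates, good to about 4 mm: a listed point, or the origin of a listed thing).
The state is a dict: "clock": time; "qpos": joint angles; "qd": joint speeds; "joint_efforts": joint torques, N m; "position": TCP position; "tool_rot": TCP orientation; "force": force on the tool from outside, world axes, zero at the start; "moment": the same for the moment, N m; "grip_width": finger opening in m; "finger_force": force on a finger pad.
Only numpy, scipy, OpenCV 4.12 (cv2) and the standard library are available. Lean on these libraries where they do the work, as an engineer would, in place of code of your own. Each camera call takes 0.05 s, during which the arm holds its last target. There are 200 camera calls.

TASK

Take the pipette out of the drying stand and hang it on the one empty hook of the pipette rack, without knocking the tools hanging on either side or moving the jars and the vial. Slide it in from the open front above the hook's lip, press it gently back against the sprung stop and, with the stop held in, lower it until its collar sits flat on the prongs behind the lip; set it down, do not drop it, never force it, and then let go.

Things in the scene. Friction and masses are not known exactly. Their poses are not given: they have to be found in the camera images.
- pipette: the pipette to hang up: white, about 110 g, upright in the drying stand. Origin: centre of the underside of its grey round collar (34 mm across, 8 mm thick, z 0 to 8 mm); z points up along it. Above: neck 20 mm across to z 20, handle to z 75, push button 18 mm across to z 91 mm. Below: a shaft 14 mm across, tapering from z -65 to a nose at z -115 mm. It may hang turned any way about its axis.
- pipette_grip (a point): where to grip the pipette, 50 mm above its origin, on the axis: middle part of the square white handle, 26 x 26 mm, which runs from 20 to 75 mm above the origin with its flat sides facing the pipette's own x and y axes (square: any quarter turn will do).
- stand: drying stand, fixed: upright white tube 44 mm outside, 24 mm bore, on a round foot 90 mm across; origin at the table, on its axis. The rim is 125 mm up; the pipette's collar rests on it, the shaft inside: the pipette must rise 115 mm to come out.
- hook: the one empty hook. Origin: nominal middle of its seat, on top of two grey prongs, 150 mm above the table; x points in from the open mouth to the crossbar, y along the row, z up. Prongs, lip and stop together are set up to 15 mm farther in or out along x than measured: feel for it. Prongs: y 11 to 20 and -11 to -20 mm (22 mm slot for the shaft), x -24 to 24 mm, 8 mm thick.
- hook_lip (a point): nominal top of the lip at the mouth, shared by both prongs: 6 mm above the seat, from x -24 to -18 mm of the hook's middle (shifted with the prongs by up to 15 mm). The collar comes in over it and ends behind it.
- hook_stop (a point): nominal face of the sprung stop (shifted with the prongs): steel pad 22 mm wide, from the seat to 18 mm above it, face 12 mm behind the hook's middle, 30 mm from the lip. It yields inwards 8 mm: starts at 2 N, 4 mm at 5.6 N, 8 mm at 9 N, then rigid. To drop behind the lip the 34 mm collar must press it in at least 4 mm (7 N is right). Rubbing on it adds several N on the way down.
- hook_clamp (a point): top of the hook's black clamp on the crossbar, 66 mm behind the hook's middle, 14 mm above the seat, screw head to 18 mm; exact, not shifted. Between stop and clamp an upright plate 18 mm high. Nothing else stands higher behind the hook.
- rack: the rack, fixed: foot plate 170 x 340 mm, 10 mm thick, two posts and an aluminium crossbar along its y, carrying five hooks 54 mm apart at y -108 to 108 mm (each set up to 10 mm in or out), seats 150 mm above the table. Origin on the table below the middle of the hook row; x points from the hooks' mouths to the crossbar 66 mm behind.
- pip_a: hanging on one of the other hooks, its shaft down (loose, about 100 g): white pipette with a 24 mm square handle, button top 96 mm above its origin; origin at the centre of the underside of its 34 mm collar, on its hook's seat. Not to be knocked.
- pip_b: hanging on one of the other hooks, its shaft down (loose, about 100 g): grey pipette with a 26 mm square handle, button top 88 mm above its origin; origin at the centre of the underside of its 34 mm collar, on its hook's seat. Not to be knocked.
- pip_c: hanging on one of the other hooks, its shaft down (loose, about 100 g): white pipette with a 22 mm square handle, button top 94 mm above its origin; origin at the centre of the underside of its 34 mm collar, on its hook's seat. Not to be knocked.
- scoop: hanging on one of the other hooks, its shaft down (loose, about 100 g): sediment scoop with a round black handle 22 mm thick, top 70 mm above its origin; origin at the centre of the underside of its 34 mm collar, on its hook's seat. Not to be knocked.
- jar1: lidded sample jar, 72 mm across, 95 mm high, 450 g, standing on the bench; origin at its underside. To be left alone.
- jar2: lidded sample jar, 72 mm across, 95 mm high, 450 g, standing on the bench; origin at its underside. To be left alone.
- jar3: lidded sample jar, 72 mm across, 95 mm high, 450 g, standing on the bench; origin at its underside. To be left alone.
- vial: small dark vial, 36 mm across, 70 mm high, standing on the bench; origin at its underside. To be left alone.
Mind the look-alikes: they are no part of the job. What is shaped like the pipette but orange or purple is not meant.

How it is judged:
By the outcome, as a careful person would: the job done as asked, in the order asked, and still so for the second after the job is handed in, with the robot touching nothing.
It also fails if it takes over 45 s, if anything falls off the work surface, if the arm or the gripper's body presses on something with over 40 N, if the wrist force passes 120 N, or if a joint passes its speed limit or range.

## Working session

There is one attempt and no reset: what is moved stays moved. The work goes in short steps, Python scripts to look and compute and a shell command to move; the robot and the scene stay as the last step left them, time stands still between calls to the robot, and variables do not carry over. Pictures are saved under pics/ and viewed, at most 13 in all, crops included, and the job is handed in when it is done.

```bash
mkdir -p pics
python3 - <<'E'
from workcell import bot
import numpy as np,cv2
s=bot.observe();print(s['clock'],s['position'],s['tool_rot'],s['force'],bot.tip_reach)
ims=[]
for c in ['scene','side']:
    p=bot.grab_frame(c);ims.append(p['img'])
    K=np.array(p['intrinsics']);R=np.array(p['R']);t=np.array(p['t'])
    print(c,K.tolist(),'pos',(-R.T@t).round(3))
    for q in ['pipette','pipette_grip','stand','hook','hook_lip','hook_stop','hook_clamp','rack','pip_a','scoop','jar1','vial']:
        print(q,[(np.round(d['xyz'],3).tolist(),round(d['conf'],2),(lambda u:(u[:2]/u[2]).round().astype(int).tolist())(K@(R@np.array(d['xyz'])+t))) for d in bot.spot_point(q,p)])
    cv2.imwrite(f'pics/{c}1.png',p['img'][...,::-1])
E
```

```text
0.0 [ 6.24758919e-01 -3.29044059e-05  3.03331821e-01] [-3.14049808e+00  6.22595438e-05  1.57081087e+00] [-0.34504641  0.40613649 -0.37207327] 0.0726
scene [[454.3409706209305, 0.0, 320.05059835040436], [0.0, 454.3409706209305, 203.8372779834678], [0.0, 0.0, 1.0]] pos [1.108 0.627 0.952]
pipette [([0.596, 0.251, 0.113], 0.95, [371, 266]), ([0.473, 0.376, 0.122], 0.9, [449, 266]), ([0.494, 0.274, 0.125], 0.71, [408, 245])]
pipette_grip [([0.471, 0.373, 0.165], 0.96, [453, 252]), ([0.593, 0.248, 0.165], 0.9, [372, 250]), ([0.49, 0.273, 0.173], 0.85, [411, 230])]
stand [([0.492, 0.276, -0.002], 0.86, [402, 276]), ([0.669, -0.153, 0.162], 0.33, [236, 179])]
hook [([0.603, -0.146, 0.148], 0.93, [259, 173])]
hook_lip [([0.584, -0.135, 0.154], 0.76, [267, 170]), ([0.626, -0.04, 0.152], 0.48, [278, 196])]
hook_stop [([0.613, -0.141, 0.156], 0.91, [257, 173])]
hook_clamp [([0.669, -0.152, 0.16], 0.74, [237, 180]), ([0.492, 0.275, 0.172], 0.62, [412, 231])]
rack [([0.608, -0.089, -0.002], 0.79, [275, 223])]
pip_a [([0.583, -0.192, 0.151], 0.79, [254, 161]), ([0.626, -0.038, 0.151], 0.63, [278, 
[... 777 characters left out ...]
68, [248, 164])]
stand [([0.497, 0.279, 0.001], 0.79, [254, 201])]
hook [([0.605, -0.141, 0.146], 0.45, [365, 216])]
hook_lip [([0.581, -0.135, 0.157], 0.64, [358, 216])]
hook_stop [([0.616, -0.142, 0.162], 0.46, [368, 210])]
hook_clamp []
rack [([0.604, -0.088, -0.0], 0.74, [349, 237]), ([0.646, 0.48, 0.002], 0.16, [250, 158])]
pip_a [([0.586, -0.196, 0.146], 0.86, [375, 228]), ([0.609, -0.086, 0.152], 0.72, [352, 205]), ([0.623, -0.031, 0.15], 0.64, [342, 194])]
scoop [([0.614, 0.021, 0.151], 0.52, [328, 188])]
jar1 [([0.464, -0.41, -0.006], 0.75, [403, 326]), ([0.644, 0.483, 0.002], 0.73, [249, 157]), ([0.372, 0.089, -0.0], 0.69, [263, 248])]
vial [([0.686, 0.266, 0.0], 0.44, [294, 177])]
```

View pics/scene1.png

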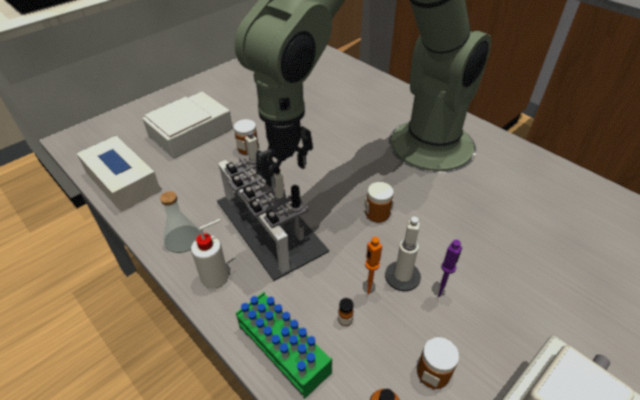

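View pics/side1.png

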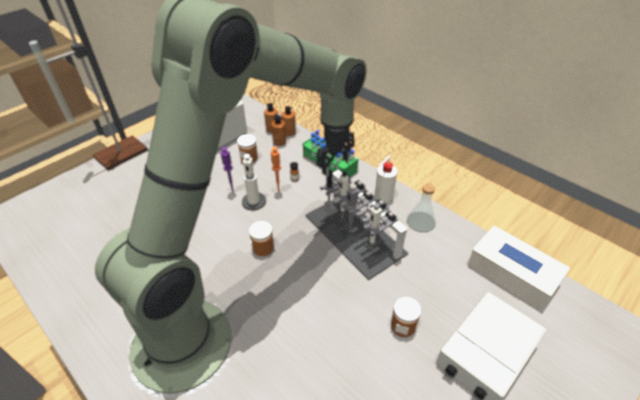

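Candidates in the scene view are orange at (372,255), purple at (450,262) and white at (410,245). The white one stands in the tube on a round foot, so it fits. I'll confirm that in one crop and check the rack's yaw in the same image.

Run:
```python
import cv2,numpy as np
a=cv2.imread('pics/scene1.png')
l=cv2.resize(a[205:305,345:475],None,fx=3,fy=3,interpolation=cv2.INTER_CUBIC)
r=cv2.resize(a[145:275,210:335],None,fx=3,fy=3,interpolation=cv2.INTER_CUBIC)
o=np.zeros((390,390+375,3),np.uint8);o[:300,:390]=l;o[:,390:]=r
cv2.imwrite('pics/c1.png',o)
```

```text
(no output)
```

View pics/c1.png

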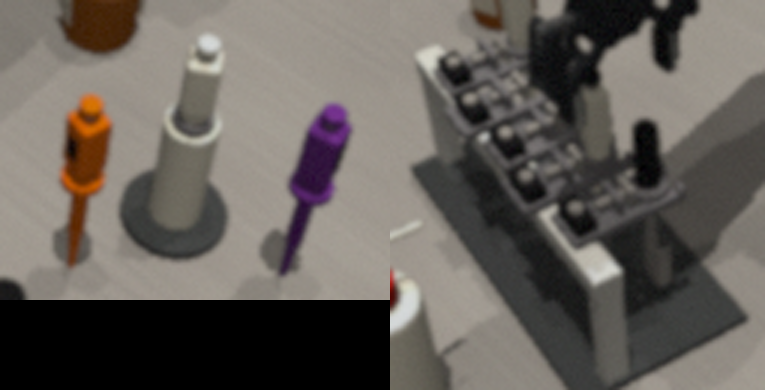

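The crop shows the white pipette in the tube, its collar at crop (190,125), with orange and purple on either side. Next I move above it.

```bash
python3 -m jog '[[[0,0,-30,0,0,0,1],[40,-15,-10,0,0,0,1],[46,-23,0,0,0,0,1],[46,-23,0,0,0,0,1],[46,-23,0,0,0,0,1]]]' 60; python3 -m jog '[[[46,-23,0,0,0,0,1],[46,-24,0,0,0,0,1],[7,0,0,0,0,0,1],[0,0,0,0,0,0,1],[0,0,0,0,0,0,1]]]'
python3 - <<'E'
from workcell import bot
import numpy as np,cv2
s=bot.observe();print(s['clock'],s['position'],s['tool_rot'],s['force'])
p=bot.grab_frame('scene');K=np.array(p['intrinsics']);R=np.array(p['R']);t=np.array(p['t'])
def ray(u,z):
    d=R.T@np.linalg.solve(K,[*u,1]);c=-R.T@t;return c+d*(z-c[2])/d[2]
P=[ray(u,.01) for u in [(217.7,201.7),(280,274),(329,251)]];print(np.round(P,3))
d=P[1]-P[0];print('yaw',np.arctan2(-d[0],d[1]));d=P[1]-P[2];print('yaw2',np.arctan2(d[1],d[0]))
for q in ['pipette','pipette_grip','hook','hook_lip','hook_stop','hook_clamp','pip_a','scoop','rack']:
    print(q,[(np.round(d['xyz'],3).tolist(),round(d['conf'],2)) for d in bot.spot_point(q,p)])
w=bot.grab_frame('wrist');print(w['intrinsics'],w['tool_from_camera'])
for q in ['pipette','pipette_grip','stand']:
    print(q,[(np.round(d['xyz'],3).tolist(),round(d['conf'],2)) for d in bot.spot_point(q,w)])
cv2.imwrite('pics/w1.png',w['img'][...,::-1])
E
```

```text
clock: 1.8
position: [0.5418, 0.1756, 0.3441]
tool_rot: [3.141, -0.0, 1.57]
force: [0.7, 0.7, -0.3]
grip_width: 0.0854
finger_force: 0.0
clock: 2.3
position: [0.498, 0.2692, 0.3438]
tool_rot: [3.141, 0.001, 1.57]
force: [0.3, -1.2, -0.5]
grip_width: 0.0852
finger_force: 0.0
2.3 [0.49797422 0.26918319 0.34383202] [3.14143066e+00 5.75804545e-04 1.56976264e+00] [ 0.32269657 -1.1510405  -0.49490273]
[[ 0.682 -0.262  0.01 ]
 [ 0.716  0.062  0.01 ]
 [ 0.575  0.095  0.01 ]]
yaw -0.10713702938832384
yaw2 -0.22947139887139079
pipette [([0.493, 0.274, 0.122], 0.71), ([0.411, 0.26, 0.033], 0.64), ([0.548, 0.204, 0.096], 0.62), ([0.493, 0.279, -0.001], 0.41)]
pipette_grip [([0.494, 0.277, 0.173], 0.95), ([0.53, 0.182, 0.138], 0.72), ([0.392, 0.214, 0.02], 0.55), ([0.671, -0.154, 0.162], 0.48)]
hook [([0.604, -0.142, 0.152], 0.85), ([0.494, 0.275, 0.126], 0.52)]
hook_lip [([0.585, -0.134, 0.154], 0.8)]
hook_stop [([0.616, -0.142, 0.156], 0.91)]
hook_clamp [([0.67, -0.152, 0.162], 0.97), ([0.462, -0.409, -0.001], 0.53), ([0.684, 0.264, 0.002], 0.33)]
pip_a [([0.582, -0.193, 0.153], 0.76), ([0.606, -0.092, 0.15], 0.72), ([0.626, -0.036, 0.152], 0.58)]
scoop [([0.622, 0.022, 0.148], 0.92), ([0.491, 0.276, 0.001], 0.67), ([0.669, -0.156, 0.161], 0.62)]
rack [([0.609, -0.088, 0.0], 0.58)]
[[309.70691629   0.         330.22681739]
 [  0.         309.70691629 201.54257222]
 [  0.           0.           1.        ]] [[-1.44250719e-04 -9.49759168e-01 -3.12981631e-01  8.11805885e-02]
 [ 9.99999655e-01  1.19035213e-04 -8.22110400e-04 -4.01278583e-04]
 [ 8.18062725e-04 -3.12981642e-01  9.49758823e-01 -6.97148542e-02]
 [ 0.00000000e+00  0.00000000e+00  0.00000000e+00  1.00000000e+00]]
pipette [([0.54, 0.122, 0.02], 0.75), ([0.445, 0.248, 0.016], 0.72), ([0.491, 0.272, 0.128], 0.65)]
pipette_grip [([0.425, 0.201, 0.017], 0.94), ([0.495, 0.275, 0.178], 0.72), ([0.501, 0.093, 0.019], 0.6)]
stand [([0.494, 0.274, -0.0], 0.85)]
```

View pics/w1.png

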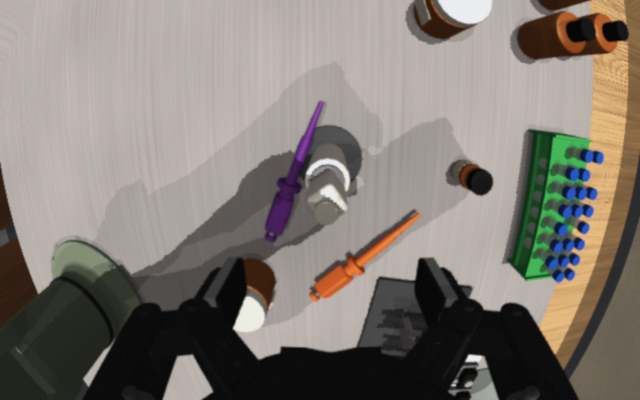

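The wrist view shows the white pipette still upright in the stand at (327,195). The orange (365,260) and purple (295,185) look-alikes, which had been balanced on their noses, have toppled onto the bench well clear of my path. I need the handle's yaw, so I'll enlarge the handle.

Run:
```python
import cv2,numpy as np
a=cv2.imread('pics/w1.png')
cv2.imwrite('pics/c2.png',cv2.resize(a[115:235,260:400],None,fx=5,fy=5,interpolation=cv2.INTER_CUBIC))
```

```text
(no output)
```

View pics/c2.png

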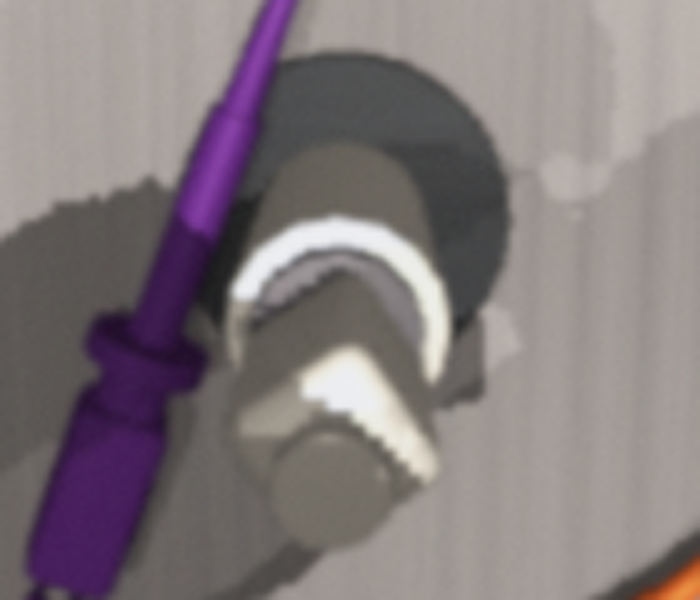

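The top face of the handle has its back corner at (330,184.6), left at (307,200) and right at (347.6,210.6). I'll project these onto z=0.200.

```bash
cat > h.py <<'E'
import numpy as np
from scipy.spatial.transform import Rotation as Ro
def wray(u,w,pos,rpy,z):
    K=np.array(w['intrinsics']);T=np.array(w['tool_from_camera'])
    v=(np.array(u)-K[:2,2])/K[0,0];r=np.linalg.norm(v)
    d=np.array([*(v/r*np.sin(r)),np.cos(r)]);R=Ro.from_euler('xyz',rpy).as_matrix()
    c=R@T[:3,3]+pos;d=R@T[:3,:3]@d
    return c+d*(z-c[2])/d[2]
E
python3 - <<'E'
from workcell import bot
from h import *
w=bot.grab_frame('wrist');s=bot.observe();print(s['position'])
P=[wray(u,w,s['position'],s['tool_rot'],.2) for u in [(330,184.6),(307,200),(347.6,210.6)]];print(np.round(P,4))
print('centre',(P[1]+P[2])/2)
for a in (1,2):
    d=P[a]-P[0];print(np.linalg.norm(d),np.degrees(np.arctan2(d[1],d[0])))
E
```

```text
[0.49741885 0.27021975 0.34388679]
[[0.4967 0.2937 0.2   ]
 [0.48   0.2822 0.2   ]
 [0.5096 0.274  0.2   ]]
centre [0.49476854 0.27809956 0.2       ]
0.020320069248004325 -145.3258616442811
0.02358667679432699 -56.80042244874845
```

```bash
python3 -m jog '[[[7,-3.5,0,0,0,0,1],[0,0,0,0,0,-0.148,1],[0,0,0,0,0,-0.148,1],[0,0,0,0,0,-0.148,1],[0,0,0,0,0,-0.148,1]]]'; python3 -m jog '[[[0,0,25,0,0,0,1],[0,0,25,0,0,0,1],[0,0,0,0,0,0,1],[0,0,0,0,0,0,1]]]'
python3 - <<'E'
from workcell import bot
from h import *
import cv2
s=bot.observe();w=bot.grab_frame('wrist');print(s['position'],s['tool_rot'])
for q in ['pipette','pipette_grip']:
    print(q,[(np.round(d['xyz'],3).tolist(),round(d['conf'],2)) for d in bot.spot_point(q,w)])
cv2.imwrite('pics/w2.png',cv2.resize(w['img'][100:360,200:450,::-1],None,fx=2.3,fy=2.3))
E
```

```text
clock: 3.55
position: [0.4936, 0.2779, 0.3439]
tool_rot: [-3.142, -0.0, 2.169]
force: [-0.8, -0.7, -0.1]
grip_width: 0.0855
finger_force: 0.0
clock: 3.95
position: [0.4938, 0.2777, 0.2944]
tool_rot: [-3.141, -0.0, 2.163]
force: [-0.0, -0.4, 0.6]
grip_width: 0.0853
finger_force: 0.0
[0.49382836 0.27766831 0.29438417] [-3.14128470e+00 -2.14620464e-04  2.16306830e+00]
pipette [([0.548, 0.115, 0.02], 0.91), ([0.438, 0.247, 0.017], 0.79), ([0.494, 0.274, 0.124], 0.62)]
pipette_grip [([0.493, 0.274, 0.179], 0.96), ([0.511, 0.081, 0.014], 0.8), ([0.424, 0.2, 0.018], 0.76), ([0.495, 0.276, 0.002], 0.6)]
```

View pics/w2.png

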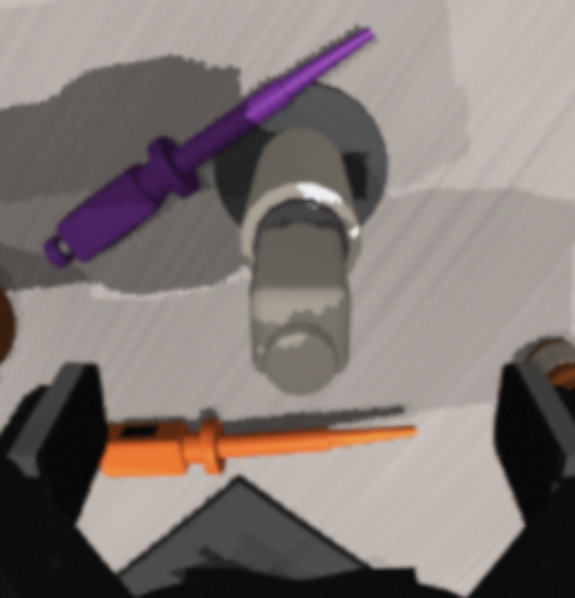

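The handle is square to the fingers and centred: it sits at column 300, with the fingers at 103 and 497. I'll descend and grip.

```bash
python3 -m jog '[[[0,0,25,0,0,0,1],[0,0,25,0,0,0,1],[0,0,13,0,0,0,1],[0,0,0,0,0,0,1]]]'; python3 -m jog '[[[0,0,0,0,0,0,0],[0,0,0,0,0,0,0],[0,0,0,0,0,0,0],[0,0,0,0,0,0,0],[0,0,0,0,0,0,0]]]' 60;  python3 -m jog '[[[0,0,0,0,0,0,0],[0,0,0,0,0,0,0],[0,0,0,0,0,0,0]]]'
```

```text
clock: 4.5
position: [0.4936, 0.2771, 0.2301]
tool_rot: [-3.14, -0.0, 2.163]
force: [-0.7, 0.3, 0.7]
grip_width: 0.0856
finger_force: 0.0
clock: 5.0
position: [0.4941, 0.2773, 0.2316]
tool_rot: [3.141, 0.0, 2.163]
force: [-2.0, -1.4, 8.1]
grip_width: 0.0255
finger_force: 58.8
clock: 5.3
position: [0.4941, 0.2773, 0.2316]
tool_rot: [3.141, 0.0, 2.163]
force: [-2.6, -1.3, 7.3]
grip_width: 0.025
finger_force: 58.8
```

```bash
python3 -m jog '[[[0,0,-5,0,0,0,0],[0,0,-15,0,0,0,0],[0,0,-25,0,0,0,0],[0,0,-25,0,0,0,0],[0,0,-25,0,0,0,0]]]'; python3 -m jog '[[[0,0,-25,0,0,0,0],[0,0,-20,0,0,0,0],[0,0,-10,0,0,0,0],[0,0,0,0,0,0,0]]]'
python3 - <<'E'
from workcell import bot
import numpy as np
s=bot.observe();print(s['position'],s['force'],s['moment'],s['grip_width'])
for c in ['scene','side']:
  p=bot.grab_frame(c)
  for q in ['pipette','hook','hook_lip','hook_stop','hook_clamp','pip_a','pip_b','pip_c','scoop','rack']:
    print(c,q,[(np.round(d['xyz'],3).tolist(),round(d['conf'],2)) for d in bot.spot_point(q,p)[:4]])
E
```

```text
clock: 5.8
position: [0.4938, 0.2771, 0.3272]
tool_rot: [-3.141, -0.0, 2.163]
force: [0.0, -0.4, -1.1]
grip_width: 0.0252
finger_force: 59.0
clock: 6.2
position: [0.4941, 0.2773, 0.3819]
tool_rot: [3.14, 0.0, 2.163]
force: [-0.4, -0.2, -2.3]
grip_width: 0.0253
finger_force: 59.0
[0.49409924 0.27733023 0.3819038 ] [-0.38275945 -0.23338565 -2.26897435] [ 0.02745654 -0.00273309 -0.00056369] 0.025260002585205533
scene pipette [([0.547, 0.115, 0.018], 0.81), ([0.494, 0.273, 0.273], 0.78), ([0.437, 0.25, 0.02], 0.54), ([0.622, 0.022, 0.148], 0.16)]
scene hook [([0.603, -0.143, 0.151], 0.69), ([0.494, 0.276, 0.274], 0.21)]
scene hook_lip [([0.584, -0.135, 0.154], 0.76), ([0.686, 0.265, 0.002], 0.36)]
scene hook_stop [([0.611, -0.141, 0.157], 0.64), ([0.685, 0.265, 0.0], 0.16)]
scene hook_clamp [([0.673, -0.153, 0.165], 0.87)]
scene pip_a [([0.583, -0.193, 0.152], 0.8), ([0.602, -0.091, 0.148], 0.8), ([0.623, -0.038, 0.152], 0.66)]
scene pip_b [([0.583, -0.193, 0.152], 0.8), ([0.602, -0.091, 0.148], 0.8), ([0.623, -0.038, 0.152], 0.66)]
scene pip_c [([0.583, -0.193, 0.152], 0.8), ([0.602, -0
[... 233 characters left out ...]
016], 0.85), ([0.495, 0.276, 0.27], 0.65), ([0.444, 0.244, 0.018], 0.65)]
side hook [([0.603, -0.141, 0.15], 0.49)]
side hook_lip [([0.582, -0.139, 0.156], 0.47)]
side hook_stop [([0.614, -0.141, 0.163], 0.73), ([0.604, -0.142, 0.149], 0.72)]
side hook_clamp []
side pip_a [([0.613, -0.084, 0.154], 0.69), ([0.584, -0.194, 0.148], 0.54), ([0.622, -0.034, 0.155], 0.51)]
side pip_b [([0.613, -0.084, 0.154], 0.69), ([0.584, -0.194, 0.148], 0.54), ([0.622, -0.034, 0.155], 0.51)]
side pip_c [([0.613, -0.084, 0.154], 0.69), ([0.584, -0.194, 0.148], 0.54), ([0.622, -0.034, 0.155], 0.51)]
side scoop [([0.615, 0.02, 0.155], 0.65), ([0.375, 0.089, 0.004], 0.57)]
side rack [([0.604, -0.089, 0.002], 0.6)]
```

```bash
python3 -m jog '[[[0,0,0,0,0,0.15,0],[0,0,0,0,0,0.15,0],[0,0,0,0,0,0.15,0],[0,0,0,0,0,0.15,0],[0,0,0,0,0,0.15,0]]]'; python3 -m jog '[[[-15,4,0,0,0,0.007,0],[-30,8,0,0,0,0,0],[-40,10,0,0,0,0,0],[-40,10,0,0,0,0,0],[-40,10,0,0,0,0,0]]]';python3 -m jog '[[[-40,10,0,0,0,0,0],[-40,10,0,0,0,0,0],[-40,10,0,0,0,0,0],[-40,10,0,0,0,0,0],[-30,10,0,0,0,0,0]]]';python3 -m jog '[[[-25,10,0,0,0,0,0],[-15,11,0,0,0,0,0],[0,0,0,0,0,0,0],[0,0,0,0,0,0,0]]]'
python3 - <<'E'
from workcell import bot
import numpy as np,cv2
s=bot.observe();P=s['position'];print(s['clock'],P,s['tool_rot'],s['force'],s['moment'],s['grip_width'])
print('u',P[0]*.986-P[1]*.164,'lat',P[0]*.164+P[1]*.986)
for c in ['scene','side','wrist']:
  p=bot.grab_frame(c)
  if c!='side':cv2.imwrite(f'pics/{c}3.png',(p['img'][90:290,180:400,::-1] if c=='scene' else p['img'][...,::-1]) )
  for q in ['pipette','hook','hook_lip','hook_stop','hook_clamp']:
    print(c,q,[(np.round(d['xyz'],3).tolist(),round(d['conf'],2)) for d in bot.spot_point(q,p)[:4]])
E
```

```text
clock: 7.8
position: [0.4939, 0.2772, 0.3809]
tool_rot: [-3.142, -0.0, 1.407]
force: [-0.3, 0.4, -1.3]
grip_width: 0.0254
finger_force: 59.0
clock: 8.3
position: [0.5081, 0.1051, 0.381]
tool_rot: [3.141, 0.0, 1.409]
force: [0.8, 0.5, -0.8]
grip_width: 0.025
finger_force: 59.0
clock: 8.8
position: [0.5257, -0.0916, 0.3811]
tool_rot: [3.141, 0.001, 1.407]
force: [1.1, 0.6, -0.4]
grip_width: 0.0252
finger_force: 59.0
clock: 9.2
position: [0.5402, -0.1315, 0.3807]
tool_rot: [-3.141, -0.0, 1.407]
force: [-0.5, -0.4, -1.2]
grip_width: 0.025
finger_force: 59.1
9.2 [ 0.54018991 -0.13146045  0.38074324] [-3.14115411e+00 -5.50396983e-05  1.40705352e+00] [-0.45940775 -0.38572003 -1.17009594] [-0.000859   -0.01641211  0.0264648 ] 0.0250144376784438
u 0.5541867643783842 lat -0.04102886262045784
scene pipette [([0.546, 0.117, 0.017], 0.85), ([0.54, -0.132, 0.272], 0.79), ([0.44, 0.248, 0.019], 0.54)]
scene hook [([0.605, -0.143, 0.148], 0.63), ([0.666, -0.152, 0.161], 0.31)]
scene hook_lip [([0.586, -0.134, 0.156], 0.77)]
scene hook_stop [([0.616, -0.142, 0.157], 0.9), ([0.617, 0.022, 0.146], 0.43)]
scene hook_clamp [([0.669, -0.155, 0.163], 0.86), ([0.686, 0.263, -0.0], 0.53)]
side pipette [([0.54, -0.129, 0.272], 0.82), ([0.439, 0.244, 0.018], 0.74), ([0.547, 0.109, 0.017], 0.49)]
side hook [([0.606, -0.143, 0.146], 0.65)]
side hook_lip [([0.582, -0.139, 0.156], 0.75)]
side hook_stop [([0.615, -0.142, 0.162], 0.64)]
side hook_clamp []
wrist pipette [([0.541, -0.136, 0.275], 0.78), ([0.665, -0.15, 0.167], 0.22)]
wrist hook [([0.606, -0.139, 0.152], 0.72)]
wrist hook_lip [([0.584, -0.141, 0.154], 0.97)]
wrist hook_stop [([0.62, -0.14, 0.159], 0.96)]
wrist hook_clamp [([0.667, -0.152, 0.167], 0.64)]
```

View pics/wrist3.png

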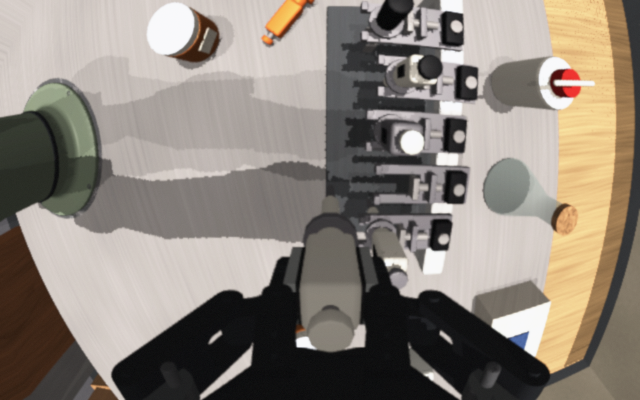

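The view shows the empty hook at (415,185). The plate edge runs straight down column 327, so the yaw is right. I'll descend in front of the hook.

```bash
python3 -m jog '[[[0,-5,15,0,0,0,0],[0,0,28,0,0,0,0],[0,0,28,0,0,0,0],[0,0,25,0,0,0,0],[0,0,13,0,0,0,0]]]'; python3 -m jog '[[[0,0,4,0,0,0,0],[0,0,0,0,0,0,0],[0,0,0,0,0,0,0]]]'
python3 - <<'E'
from workcell import bot
import numpy as np,cv2
s=bot.observe();P=s['position'];print(s['clock'],P,s['tool_rot'],s['force'],s['moment'])
print('u',P[0]*.986-P[1]*.164,'lat',P[0]*.164+P[1]*.986)
for c in ['scene','side']:
  p=bot.grab_frame(c)
  if c=='scene':cv2.imwrite(f'pics/{c}4.png',cv2.resize(p['img'][120:260,190:350,::-1],None,fx=4,fy=4,interpolation=cv2.INTER_CUBIC))
  for q in ['pipette','hook','hook_lip','hook_stop']:
    print(c,q,[(np.round(d['xyz'],3).tolist(),round(d['conf'],2)) for d in bot.spot_point(q,p)[:4]])
E
```

```text
clock: 10.6
position: [0.5351, -0.1301, 0.2701]
tool_rot: [-3.139, 0.0, 1.406]
force: [0.1, 0.2, -1.2]
grip_width: 0.0253
finger_force: 59.2
clock: 10.9
position: [0.5361, -0.1303, 0.2689]
tool_rot: [3.14, -0.0, 1.406]
force: [-0.5, -0.2, -1.4]
grip_width: 0.0252
finger_force: 59.2
10.9 [ 0.53614359 -0.13027726  0.26891955] [ 3.14016259e+00 -5.30474417e-05  1.40569790e+00] [-0.53059032 -0.19981086 -1.43537799] [-0.02270627  0.03116575 -0.01723935]
u 0.5500030543050114 lat -0.04052583391079906
scene pipette [([0.438, 0.246, 0.018], 0.69), ([0.546, 0.115, 0.017], 0.65), ([0.534, -0.131, 0.162], 0.62), ([0.587, -0.135, 0.156], 0.6)]
scene hook [([0.606, -0.144, 0.148], 0.72), ([0.463, -0.408, -0.002], 0.71)]
scene hook_lip []
scene hook_stop [([0.615, -0.143, 0.155], 0.86), ([0.537, -0.131, 0.161], 0.72), ([0.585, -0.191, 0.154], 0.44)]
side pipette [([0.546, 0.113, 0.015], 0.65), ([0.5, 0.278, -0.001], 0.64), ([0.537, -0.128, 0.16], 0.62), ([0.376, 0.087, 0.002], 0.49)]
side hook [([0.606, -0.143, 0.15], 0.78)]
side hook_lip [([0.579, -0.137, 0.158], 0.67), ([0.605, -0.139, 0.148], 0.37)]
side hook_stop [([0.615, -0.145, 0.16], 0.64), ([0.582, -0.195, 0.148], 0.29)]
```

View pics/scene4.png

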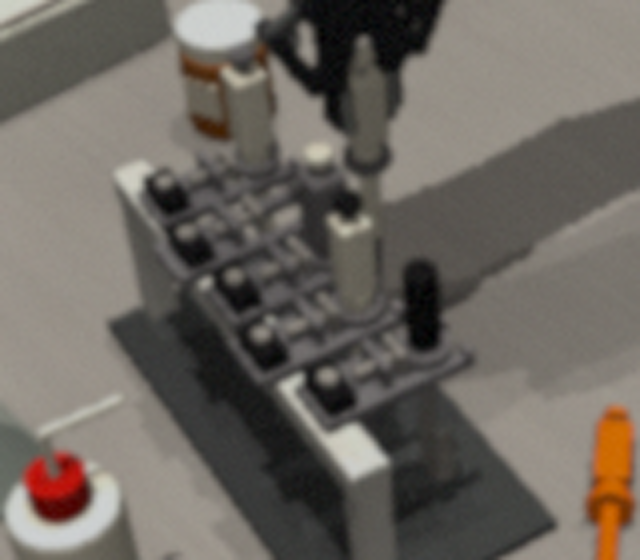

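The collar is about 6 mm above the lip top and in line with the slot. I'll slide in, then feel for the stop.

```bash
python3 -m jog '[[[0,10,2,0,0,0,0],[0,12,0,0,0,0,0],[0,10,0,0,0,0,0],[0,8,0,0,0,0,0],[0,0,0,0,0,0,0]]]'; python3 -m jog '[[[0,3,0,0,0,0,0],[0,3,0,0,0,0,0],[0,0,0,0,0,0,0]]]'; python3 -m jog '[[[0,3,0,0,0,0,0],[0,3,0,0,0,0,0],[0,0,0,0,0,0,0]]]'
```

```text
clock: 11.9
position: [0.576, -0.1368, 0.2656]
tool_rot: [3.142, 0.0, 1.406]
force: [-0.2, 0.2, -0.2]
grip_width: 0.0256
finger_force: 59.2
clock: 12.2
position: [0.5812, -0.1378, 0.2659]
tool_rot: [3.141, -0.0, 1.406]
force: [0.0, 0.5, -2.0]
grip_width: 0.0252
finger_force: 59.2
clock: 12.5
position: [0.5873, -0.1387, 0.2659]
tool_rot: [3.141, -0.0, 1.406]
force: [-0.1, -1.1, -0.9]
grip_width: 0.0257
finger_force: 59.2
```

```bash
for i in 1; do :; done; python3 -m jog '[[[0,2,0,0,0,0,0],[0,2,0,0,0,0,0],[0,0,0,0,0,0,0]]]'; python3 -m jog '[[[0,2,0,0,0,0,0],[0,0,0,0,0,0,0]]]';python3 -m jog '[[[0,2,0,0,0,0,0],[0,0,0,0,0,0,0]]]'
```

```text
clock: 12.8
position: [0.5911, -0.1394, 0.2659]
tool_rot: [3.142, -0.0, 1.406]
force: [0.5, 0.3, -0.3]
grip_width: 0.0249
finger_force: 59.2
clock: 13.0
position: [0.5931, -0.1397, 0.2659]
tool_rot: [3.141, -0.0, 1.406]
force: [-0.0, -0.2, -1.5]
grip_width: 0.0256
finger_force: 59.2
clock: 13.2
position: [0.5951, -0.14, 0.2659]
tool_rot: [3.141, 0.0, 1.406]
force: [0.4, 0.3, -1.0]
grip_width: 0.0254
finger_force: 59.2
```

```bash
python3 -m jog '[[[0,2,0,0,0,0,0],[0,0,0,0,0,0,0]]]'; python3 -m jog '[[[0,2,0,0,0,0,0],[0,0,0,0,0,0,0]]]';python3 -m jog '[[[0,2,0,0,0,0,0],[0,0,0,0,0,0,0]]]'
```

```text
clock: 13.4
position: [0.597, -0.1404, 0.2659]
tool_rot: [3.141, 0.0, 1.406]
force: [-0.2, 0.4, -1.8]
grip_width: 0.0254
finger_force: 59.2
clock: 13.6
position: [0.599, -0.1407, 0.2659]
tool_rot: [3.142, -0.0, 1.406]
force: [0.6, -0.6, -1.4]
grip_width: 0.0247
finger_force: 59.2
clock: 13.8
position: [0.601, -0.141, 0.2659]
tool_rot: [3.142, 0.0, 1.406]
force: [0.7, 0.4, -0.3]
grip_width: 0.0256
finger_force: 59.2
```

```bash
python3 -m jog '[[[0,2,0,0,0,0,0],[0,0,0,0,0,0,0]]]'; python3 -m jog '[[[0,2,0,0,0,0,0],[0,0,0,0,0,0,0]]]';python3 -m jog '[[[0,2,0,0,0,0,0],[0,0,0,0,0,0,0]]]'
```

```text
clock: 14.0
position: [0.603, -0.1414, 0.2659]
tool_rot: [3.142, -0.0, 1.406]
force: [-0.7, 0.2, -1.7]
grip_width: 0.0256
finger_force: 59.2
clock: 14.2
position: [0.6046, -0.1417, 0.2658]
tool_rot: [-3.141, 0.0, 1.406]
force: [-3.4, 0.8, 1.6]
grip_width: 0.0254
finger_force: 59.3
clock: 14.4
position: [0.6066, -0.142, 0.2658]
tool_rot: [-3.141, 0.0, 1.406]
force: [-4.8, 0.9, 1.7]
grip_width: 0.0253
finger_force: 59.5
```

I found the stop at x≈0.604, reading about 5 N. I'll press on to about 7 N.

```bash
python3 -m jog '[[[0,2,0,0,0,0,0],[0,0,0,0,0,0,0],[0,0,0,0,0,0,0]]]'; python3 -m jog '[[[0,0.5,0,0,0,0,0],[0,0,0,0,0,0,0],[0,0,0,0,0,0,0]]]'
```

```text
clock: 14.7
position: [0.6083, -0.1423, 0.2658]
tool_rot: [-3.14, 0.0, 1.406]
force: [-6.6, 1.1, 1.9]
grip_width: 0.0256
finger_force: 59.6
clock: 15.0
position: [0.6087, -0.1424, 0.2658]
tool_rot: [-3.14, 0.0, 1.406]
force: [-7.0, 1.7, 2.6]
grip_width: 0.0252
finger_force: 59.6
```

```bash
python3 -m jog '[[[0,0,1,0,0,0,0],[0,0,1,0,0,0,0],[0,0,0,0,0,0,0]]]'; python3 -m jog '[[[0,0,1,0,0,0,0],[0,0,1,0,0,0,0],[0,0,0,0,0,0,0]]]'
```

```text
clock: 15.3
position: [0.6087, -0.1424, 0.2637]
tool_rot: [-3.14, 0.0, 1.406]
force: [-7.3, 1.7, 2.1]
grip_width: 0.0255
finger_force: 59.6
clock: 15.6
position: [0.6086, -0.1424, 0.2617]
tool_rot: [-3.14, 0.0, 1.406]
force: [-6.5, 1.3, 0.9]
grip_width: 0.0253
finger_force: 59.6
```

```bash
python3 -m jog '[[[0,0,1,0,0,0,0],[0,0,1,0,0,0,0],[0,0,0,0,0,0,0]]]'; python3 -m jog '[[[0,0,1,0,0,0,0],[0,0,0,0,0,0,0]]]';python3 -m jog '[[[0,0,1,0,0,0,0],[0,0,0,0,0,0,0]]]'
```

```text
clock: 15.9
position: [0.6086, -0.1424, 0.2597]
tool_rot: [-3.14, 0.0, 1.406]
force: [-6.9, 1.4, 1.4]
grip_width: 0.025
finger_force: 59.6
clock: 16.1
position: [0.6087, -0.1424, 0.2587]
tool_rot: [-3.14, -0.0, 1.406]
force: [-6.6, 0.8, 2.5]
grip_width: 0.0252
finger_force: 59.6
clock: 16.3
position: [0.6087, -0.1424, 0.2577]
tool_rot: [-3.14, 0.0, 1.406]
force: [-6.6, 0.6, 1.8]
grip_width: 0.0257
finger_force: 59.7
```

```bash
python3 -m jog '[[[0,0,0.7,0,0,0,0],[0,0,0,0,0,0,0]]]'; python3 -m jog '[[[0,0,0.7,0,0,0,0],[0,0,0,0,0,0,0]]]'
```

```text
clock: 16.5
position: [0.6087, -0.1424, 0.257]
tool_rot: [-3.14, 0.0, 1.406]
force: [-6.8, 1.2, 1.7]
grip_width: 0.0253
finger_force: 59.7
clock: 16.7
position: [0.6088, -0.1424, 0.2566]
tool_rot: [-3.141, -0.0, 1.406]
force: [-7.1, 1.0, 4.5]
grip_width: 0.0256
finger_force: 60.1
```

```bash
python3 -m jog '[[[0,0,0.5,0,0,0,0],[0,0,0,0,0,0,0]]]';  python3 -m jog '[[[0,0,0.4,0,0,0,0],[0,0,0,0,0,0,0]]]'
python3 - <<'E'
from workcell import bot
import numpy as np,cv2
p=bot.grab_frame('scene');q=bot.grab_frame('side')
a=cv2.resize(p['img'][130:230,220:310,::-1],None,fx=4.4,fy=4.4,interpolation=cv2.INTER_CUBIC)
b=cv2.resize(q['img'][150:250,320:400,::-1],None,fx=4.4,fy=4.4,interpolation=cv2.INTER_CUBIC)
cv2.imwrite('pics/s5.png',np.hstack([a,b]))
for c in (p,q): print([np.round(d['xyz'],3).tolist() for d in bot.spot_point('pipette',c)])
E
```

```text
clock: 16.9
position: [0.6087, -0.1424, 0.2566]
tool_rot: [-3.141, -0.0, 1.406]
force: [-9.6, 2.8, 11.9]
grip_width: 0.0254
finger_force: 61.1
clock: 17.1
position: [0.6088, -0.1424, 0.2565]
tool_rot: [-3.141, -0.0, 1.406]
force: [-11.8, 4.0, 17.9]
grip_width: 0.0257
finger_force: 61.8
[[0.439, 0.254, 0.021], [0.604, -0.142, 0.15], [0.545, 0.116, 0.017]]
[[0.548, 0.109, 0.016], [0.611, -0.137, 0.196], [0.442, 0.242, 0.015]]
```

View pics/s5.png

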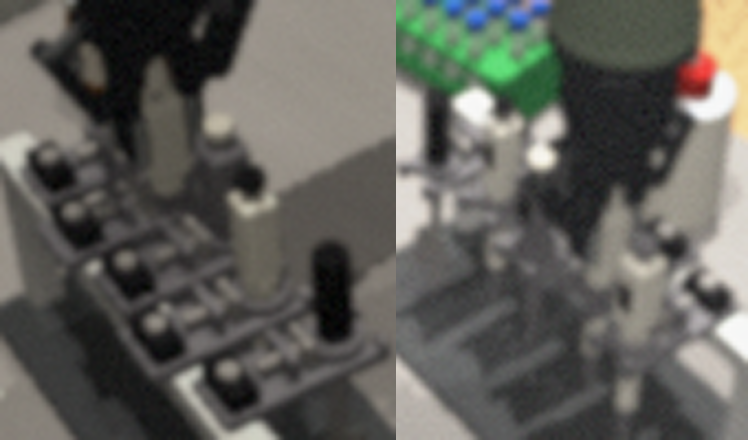

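The seat is felt at z 0.2565, which puts the collar at about 0.150, so it is on the prongs and behind the lip. I'll relieve the downward pressure, soften the grip and let go.

```bash
python3 -m jog '[[[0,0,-0.8,0,0,0,0],[0,0,0,0,0,0,0]]]' 40;  python3 -m jog '[[[0,0,0,0,0,0,0],[0,0,0,0,0,0,0]]]' 20
```

```text
clock: 17.5
position: [0.6087, -0.1424, 0.2566]
tool_rot: [-3.14, -0.0, 1.406]
force: [-8.8, 2.4, 6.6]
grip_width: 0.0254
finger_force: 60.4
clock: 17.7
position: [0.6087, -0.1424, 0.2566]
tool_rot: [-3.141, -0.0, 1.406]
force: [-8.4, 2.0, 7.4]
grip_width: 0.0254
finger_force: 60.4
```

```bash
python3 -m jog '[[[0,0,0,0,0,0,0.32],[0,0,0,0,0,0,0.36],[0,0,0,0,0,0,0.45],[0,0,0,0,0,0,0.6],[0,0,0,0,0,0,0.7]]]' 20;  python3 -m jog '[[[0,0,0,0,0,0,0.7],[0,0,0,0,0,0,0.7]]]'
python3 - <<'E'
from workcell import bot
import numpy as np,cv2
p=bot.grab_frame('wrist')
cv2.imwrite('pics/w6.png',p['img'][...,::-1])
print([np.round(d['xyz'],3).tolist() for d in bot.spot_point('pipette',p)])
E
```

```text
clock: 18.2
position: [0.6094, -0.1424, 0.2564]
tool_rot: [3.141, -0.0, 1.406]
force: [-0.6, -0.5, -0.8]
grip_width: 0.06
finger_force: 0.0
clock: 18.4
position: [0.6092, -0.1424, 0.2564]
tool_rot: [3.141, 0.0, 1.406]
force: [0.1, 0.8, 0.3]
grip_width: 0.0598
finger_force: 0.0
[[0.602, -0.147, 0.15]]
```

View pics/w6.png

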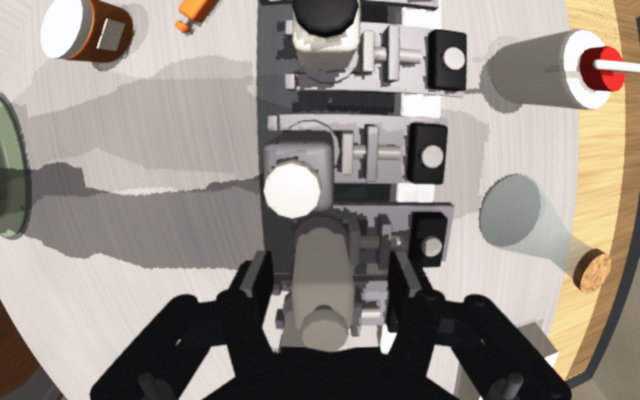

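The pipette stands free at (323,270), clear of both fingers, with the neighbours in place. I'll retreat straight up.

```bash
python3 -m jog '[[[0,0,-10,0,0,0,0.7],[0,0,-25,0,0,0,0.7],[0,0,-35,0,0,0,0.7],[0,0,-35,0,0,0,0.7],[0,0,-35,0,0,0,0.7]]]';  python3 -m jog '[[[0,-40,-20,0,0,0,0.7],[0,-40,0,0,0,0,0.7],[0,-40,0,0,0,0,0.7],[0,0,0,0,0,0,0.7],[0,0,0,0,0,0,0.7]]]'
python3 - <<'E'
from workcell import bot
import numpy as np,cv2
print(bot.observe()['clock'])
p=bot.grab_frame('scene');q=bot.grab_frame('side')
a=cv2.resize(p['img'][130:230,220:310,::-1],None,fx=4.4,fy=4.4,interpolation=cv2.INTER_CUBIC)
b=cv2.resize(q['img'][150:250,320:400,::-1],None,fx=4.4,fy=4.4,interpolation=cv2.INTER_CUBIC)
cv2.imwrite('pics/s7.png',np.hstack([a,b]))
for c in (p,q):
  for n in ['pipette','pip_a','scoop','jar1','vial']: print(n,[(np.round(d['xyz'],3).tolist(),round(d['conf'],2)) for d in bot.spot_point(n,c)])
E
```

```text
clock: 19.0
position: [0.6089, -0.1425, 0.3987]
tool_rot: [3.141, 0.0, 1.406]
force: [0.4, 0.7, -0.1]
grip_width: 0.06
finger_force: 0.0
clock: 19.5
position: [0.4906, -0.1227, 0.4177]
tool_rot: [3.14, -0.0, 1.406]
force: [0.8, 0.7, -0.5]
grip_width: 0.06
finger_force: 0.0
19.5
pipette [([0.441, 0.249, 0.023], 0.82), ([0.547, 0.116, 0.016], 0.67), ([0.601, -0.144, 0.149], 0.61)]
pip_a [([0.605, -0.09, 0.151], 0.75), ([0.626, -0.038, 0.152], 0.68), ([0.583, -0.191, 0.153], 0.47)]
scoop [([0.617, 0.019, 0.147], 0.78)]
jar1 [([0.465, -0.409, -0.003], 0.91), ([0.375, 0.087, -0.002], 0.89), ([0.642, 0.48, -0.004], 0.66), ([0.585, -0.134, 0.154], 0.4)]
vial [([0.686, 0.26, 0.002], 0.69)]
pipette [([0.603, -0.14, 0.148], 0.6), ([0.544, 0.111, 0.019], 0.55), ([0.442, 0.245, 0.016], 0.54)]
pip_a [([0.582, -0.192, 0.148], 0.83), ([0.608, -0.087, 0.153], 0.78), ([0.623, -0.03, 0.15], 0.58), ([0.578, -0.137, 0.154], 0.36)]
scoop [([0.615, 0.021, 0.154], 0.42)]
jar1 [([0.376, 0.087, 0.003], 0.77), ([0.463, -0.411, -0.004], 0.75), ([0.645, 0.484, 0.0], 0.7)]
vial [([0.686, 0.266, -0.0], 0.64)]
```

View pics/s7.png

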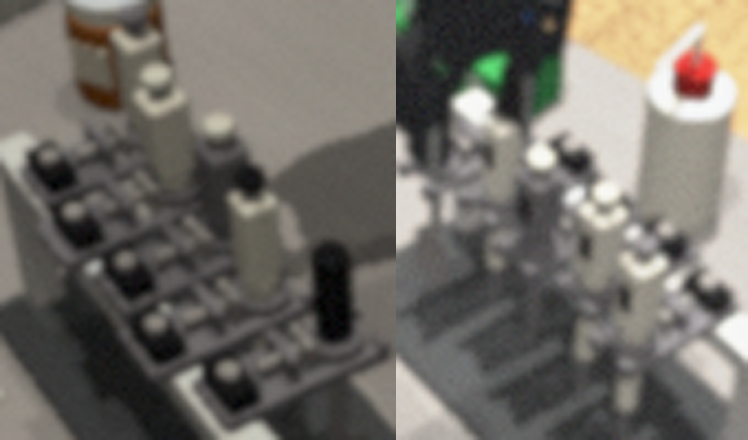

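The pipette hangs upright on its hook at (165,130) in the left crop, with its origin at z≈0.149. The neighbours, jars and vial are unmoved.

```bash
python3 -c "
from workcell import bot
print(bot.job_done())"
```

```text
the job is handed in; nothing more can be done
None
```

The white pipette now hangs upright on the empty hook with its collar on the prongs behind the lip; the neighbouring tools, jars and vial are unmoved, the orange and purple look-alikes toppled onto the bench early in the run, apparently without being touched, and the job was handed in at about 20 s.

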